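# Feed one brass blank into the bench stop

## Robot

A 6-joint arm with a two-finger parallel gripper is mounted at the origin on the work surface. World frame = base frame: x ahead of the robot, y to its left, z up, the work surface at z = 0. Lengths are in m, angles in rad, forces in N, time in s.
With the tool pointing down it reaches from about 0.375 to 0.975 m from the base axis. Payload 3.8 kg.
Tool frame: the origin (TCP) lies between the finger pads; the fingertips stand 22 mm ahead of it and the grasp point (between the pads) lies 3 mm ahead of it; z points along the fingers, y is the direction in which the jaws open and shut (so a half turn about z gives the same grasp; the last joint's range is limited). The gripper opens to 85 mm and grips with 20 to 120 N. Pads are 22 mm wide; open, the fingers measure 114 mm over their backs; the gripper's body (76 mm by 85 mm) begins 54 mm behind the grasp point. The pads swing forward as they close: fully open they stand 13 mm farther back than shut.
Start: joints at [-1.377, 0.264, 1.604, -0, 1.274, -0.037], TCP at [0.154, -0.657, 0.253] pointing down, gripper open.
Joint ranges: [-2.63, 2.63], [-0.94, 2.18], [0.31, 2.57], [-1.31, 4.45], [0, 2.66], [-2.55, 2.55]. Speed limits (rad/s): [2.57, 2.57, 3.14, 3.14, 3.14, 3.14].

## Interface

Orientations are given as a rotation vector (axis times angle).
In Python, from plant import arm gives the robot as it stands.
- The arm moves only by the tool drive_tool, never from a script. Its argument "motion" is a list of rows, each an object of numbers: "gripper": the closure, from 0 (fully open) to 1 (shut); "dx", "dy", "dz": the shift along the tool's x, y, z in m; "rx", "ry", "rz": the turn, a rotation vector about the tool's x, y, z in rad. In form: [{"gripper": .., "dx": .., "dy": .., "dz": .., "rx": .., "ry": .., "rz": ..}, ...]. A call has 1 to 20 rows; each row is the pose to reach, as a shift and turn from the pose measured when the call began, along the tool's axes at that moment; what a row does not reach only later rows make up. A row lasts 1/10 s, in which the tool goes at most 50 mm and 8.59 degrees, less where a joint would pass 70% of its speed; a pose out of reach is approached as far as the arm can. A call with a gripper value outside its range is refused whole. The fingers move at their own pace and stop on an object; "grip_force" is the grip in N (left out, the last holds). Time passes only in rows, so rows that repeat a pose let the fingers close. It gives the time, the measured TCP pose, the force and the opening at its end, in the units of the state.
- arm.observe(): the state, without advancing time (a new reading comes with each control period).
- arm.camera(name): name is "side" or "top"; returns the picture (400x640x3 uint8, red, green, blue); there is no depth.
- arm.camera_model(name): a dict with "fx", "fy", "cx", "cy" (pixels), "k1" (the pictures are not rectified: a ray, as slopes to the right and down, at radius r is drawn at 1 + k1 r^2 times it, then the intrinsics apply), "T" (4x4, takes a point from camera to world coordinates). Camera axes: x right, y down, z forward; pixel columns grow to the right and rows downward; lengths in m; the calibration is good to about 2 mm. A picture is of the moment at which its call begins. camera_model takes no time and is no camera call.
- arm.sign_off(): hands the job in, once; it reports no verdict.
The state is a dict: "time_s": time; "joint_positions": joint angles; "qvel": joint speeds; "joint_torque": joint torques, N m; "tool_pos": TCP position; "eef_rot": TCP orientation; "wrist_force": force on the tool from outside, world axes, zero at the start; "moment": the same for the moment, N m; "width": opening from 0.0 (shut) to 1.0 (fully open).
Only numpy, scipy, OpenCV 4.12 (cv2) and the standard library are available. Lean on these libraries where they do the work, as an engineer would, in place of code of your own. Each camera call takes 0.05 s, during which the arm holds its last target. There are 200 camera calls.

## Task

Press the feeder's plunger all the way down once and let it come back up, so that a single brass blank comes out onto the bench. Then, with the fingertips, push that blank along the bench until it lies fully inside the three-sided wooden stop (not the closed four-sided tray). Only touch and push: do not pick the blank up or tip it over, keep the other blanks in the feeder and leave everything else on the bench alone.

Things in the scene. Friction and masses are not known exactly. Their poses are not given: they have to be found in the camera images.
- feeder: blank feeder fixed to the bench. Origin on the bench under the axis of the upright magazine, a steel tube 36 x 36 outside, 38 high, with an outlet gate 13 high at the foot of its -x face and a slot showing the stacked blanks. +x points away from the outlet: grey housing behind the magazine, x 18 to 88, 44 wide, 30 high; foot flanges x -18 to 88, 60 wide over all, 5 high
- outlet (a point): point on the bench at feeder x = -62, y = 0, where the centre of the blank stands after a full press. The plunger drives a flat pusher (22 wide, 9 high) that shoves the lowest blank out of the gate to here; the pusher goes back with the plunger, the blank stays, and the next one drops into place, so a second press would eject another
- plunger (a joint): travel of the plunger in m: 0 up at rest, 0.025 fully down (hard stop). A spring returns it; it takes 5 N at the start and 10 N at the bottom. The blank is clear of the gate after about 0.014 but reaches the point outlet only when the plunger is fully down
- plunger_top (a point): centre of the top face of the plunger's round wooden cap, 36 diameter, on the grey housing at feeder x = +48, y = 0; 68 mm above the bench at rest, 43 fully down. It is pressed straight down
- blank1: the lowest brass blank in the magazine, the one that comes out: plain disc 26 diameter, 10 thick, 45 g or so, lying flat. Origin at the centre of its underside, z up. It slides freely on the bench
- blank2: second blank of the stack, same disc, its underside 10 above the bench until blank1 is out
- blank3: third and top blank of the stack, same disc
- stop: three-sided wooden U-shaped stop fixed to the bench, no floor, left or right of the feeder. Origin on the bench in the middle of the enclosed area, 60 deep (x -30 to +30) and 80 wide (y -40 to +40); the open mouth at x = -30 faces -x, roughly to the robot; walls 12 thick, 16 high at the back (+x) and both sides (outside: x to +42, y to +-52)
- tray: closed four-sided wooden tray of the same wood and height, 84 x 104 outside, with floor and brass offcuts, fixed on the other side of the feeder; not to be used. Origin on the bench under its centre
- pliers: bystander: pliers with red grips, 160 x 58 x 13 mm, lying flat at the far left; loose, leave alone. Origin near the middle of its underside
- file: bystander: file with wooden handle, 205 long, 18 mm high, lying at the far right; loose, leave alone. Origin near the middle of its underside
- punch: bystander: steel doming punch, foot 22 diameter, 67 mm high, standing upright behind the feeder; loose, leave alone. Origin near the middle of its underside
- jar: bystander: glass jar with steel cap, 48 diameter, 55 mm high, at the left; loose, leave alone. Origin near the middle of its underside
- ring_clamp: bystander: dark wooden ring clamp, 120 x 30 x 22 mm, lying at the right; loose, leave alone. Origin near the middle of its underside
- ring: bystander: plain steel ring, 30 outside, 20 inside diameter, 7 mm high, lying in front of the feeder's outlet; its centre is about 70 mm beyond the point outlet; loose, leave alone. Origin near the middle of its underside
There are look-alikes about, which are no part of the job. Several things have the shape of the feeder; the one meant has the colours described above.

How it is judged:
On the way, in this order (a step that is already met when the one before it is completed fails the run):
1. the plunger is pressed fully down and the lowest blank is out of the gate (value of joint plunger above 0.022 m and x of blank1 in the frame of feeder below -0.045 m), for 0.05 s.
2. the plunger is let up again (value of joint plunger below 0.004 m), for 0.1 s.
3. the blank is fully inside the three-sided stop (x of blank1 in the frame of stop between -0.019 and 0.03 m and y of blank1 in the frame of stop between -0.032 and 0.032 m), for 0.1 s.
At the end, for the whole second after the job is handed in: The first blank lies flat and at rest on the bench wholly within the walls and mouth line of the three-sided stop (2 mm tolerance at the mouth); the plunger is up (within 4 mm) and the other two blanks are still in the magazine (within 6 mm of its axis) (all of step 3 and height (world z) of blank1 below 0.003 m and angle between blank1's own z axis and vertical below 0.1 rad and linear speed of blank1 below 0.02 m/s and value of joint plunger below 0.004 m and horizontal distance between each of blank2, blank3 and feeder below 0.006 m); the robot touches nothing.
It fails at once if a blank is lifted (the first more than 7 mm off the bench, the others raised in the magazine) (height (world z) of blank1 above 0.007 m or height (world z) of blank2 above 0.022 m or height (world z) of blank3 above 0.032 m).
It fails at once if the blank is tipped over (angle between blank1's own z axis and vertical above 0.6 rad).
It fails at once if a second blank is fed (x of any of blank2, blank3 in the frame of feeder below -0.01 m).
It fails at once if a bystander is moved by more than 20 mm (distance of any of pliers, file, punch, jar, ring_clamp, ring from where it was at the start of the episode above 0.02 m).
It also fails if it takes over 64 s, if anything falls off the work surface, if the arm or the gripper's body presses on something with over 40 N, if the wrist force passes 120 N, or if a joint passes its speed limit or range.

## Working session

There is one attempt and no reset: what is moved stays moved. The work goes in short steps, Python scripts to look and compute and a tool call to move; the robot and the scene stay as the last step left them, time stands still between calls to the robot, and variables do not carry over. Pictures are saved under pics/ and viewed, about 8 in all and at most 12, crops included, and the job is handed in when it is done.

Besides the shell and the picture viewer there is one more tool, called after "Call:" as name([rows], argument=value, ...), one row to a line, values as JSON. drive_tool: Moves the arm, as the interface text tells. Its arguments: {"type":"object","properties":{"motion":{"type":"array","items":{"type":"object","properties":{"gripper":{"type":"number"},"dx":{"type":"number"},"dy":{"type":"number"},"dz":{"type":"number"},"rx":{"type":"number"},"ry":{"type":"number"},"rz":{"type":"number"}}}},"grip_force":{"type":"number"}},"required":["motion"]}

```bash
mkdir -p pics; cat > h.py <<'E'
import numpy as np, cv2
from plant import arm
def grab(name,fn):
    im=arm.camera(name); cv2.imwrite('pics/'+fn,im[:,:,::-1]); return im
def ray(name,uv):
    m=arm.camera_model(name); p=np.array([(uv[0]-m['cx'])/m['fx'],(uv[1]-m['cy'])/m['fy']]); s=p.copy()
    for _ in range(20): s=p/(1+m['k1']*(s@s))
    T=np.array(m['T']); return T[:3,3],T[:3,:3]@np.r_[s,1]
def onz(name,uv,z):
    o,d=ray(name,uv); return o+d*(z-o[2])/d[2]
def two(uva,uvb,a='top',b='side'):
    o1,d1=ray(a,uva);o2,d2=ray(b,uvb)
    t=np.linalg.lstsq(np.c_[d1,-d2],o2-o1,rcond=None)[0]
    p,q=o1+d1*t[0],o2+d2*t[1]; return (p+q)/2,np.linalg.norm(p-q)
def proj(name,P):
    m=arm.camera_model(name);T=np.array(m['T']);c=T[:3,:3].T@(np.array(P)-T[:3,3]);s=c[:2]/c[2];s=s*(1+m['k1']*(s@s))
    return np.array([s[0]*m['fx']+m['cx'],s[1]*m['fy']+m['cy']])
E
python3 - <<'E'
from h import *
grab('top','t0.png');grab('side','s0.png')
s=arm.observe();print({k:np.round(v,3) for k,v in s.items()})
for n in('top','side'):print(np.round(arm.camera_model(n)['T'],2),arm.camera_model(n)['fx'])
E
```

```text
{'time_s': np.float64(0.1), 'joint_positions': array([-1.377,  0.265,  1.605,  0.   ,  1.274, -0.037]), 'qvel': array([-0.   , -0.003, -0.001,  0.   , -0.001, -0.001]), 'joint_torque': array([ 1.0000e-03, -5.1671e+01, -3.6859e+01, -0.0000e+00,  6.0000e-03,
       -0.0000e+00]), 'tool_pos': array([ 0.154, -0.656,  0.252]), 'eef_rot': array([-3.119, -0.361,  0.   ]), 'wrist_force': array([-0.026, -0.026, -0.398]), 'moment': array([ 0.006, -0.02 , -0.042]), 'width': np.float64(1.0)}
[[-0.01 -0.99  0.13  0.39]
 [-1.    0.01  0.02 -0.01]
 [-0.02 -0.13 -0.99  1.28]
 [ 0.    0.    0.    1.  ]] 440.9482228764404
[[-0.93 -0.25  0.25  0.26]
 [-0.36  0.66 -0.66  0.63]
 [-0.   -0.7  -0.71  0.76]
 [ 0.    0.    0.    1.  ]] 417.1685536709575
```

View pics/t0.png

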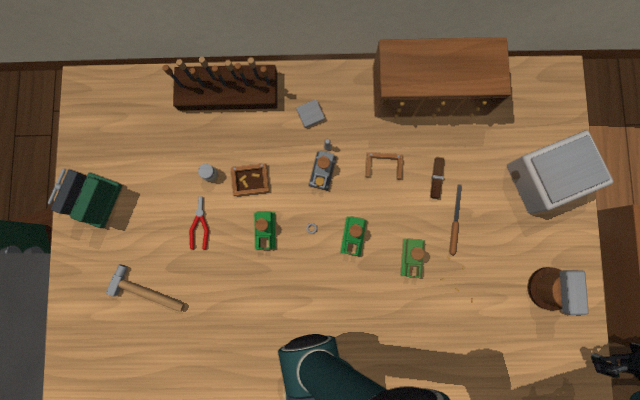

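View pics/s0.png

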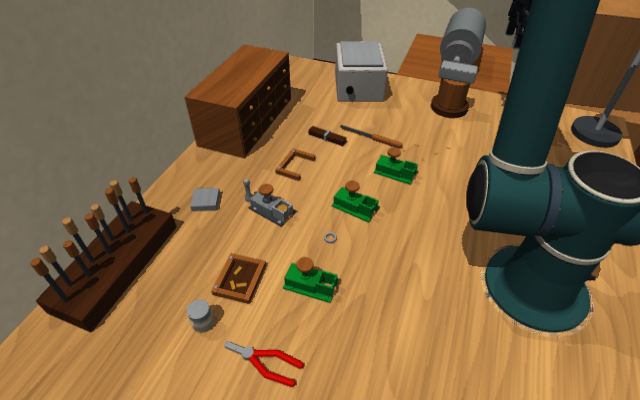

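The grey candidate is at top (322,170) and side (268,203). The green ones at top (264,230), (354,236) and (413,258) have the wrong colour. The stop is at top (384,165), and the tray at (250,180) is closed. I'll confirm this in one enlarged crop.

```bash
python3 - <<'E'
import cv2,numpy as np
t=cv2.imread('pics/t0.png')[130:240,290:420];s=cv2.imread('pics/s0.png')[140:250,230:360]
f=lambda a:cv2.resize(a,(780,660),interpolation=cv2.INTER_CUBIC)
f=lambda a:cv2.resize(a,None,fx=5,fy=5,interpolation=cv2.INTER_CUBIC)
cv2.imwrite('pics/c0.png',cv2.resize(np.vstack([t,s]),None,fx=2.7,fy=2.7,interpolation=cv2.INTER_CUBIC))
cv2.imwrite('pics/ct.png',cv2.resize(np.hstack([t,s]),(780,330),interpolation=cv2.INTER_CUBIC))
E
```

```text
(no output)
```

View pics/ct.png

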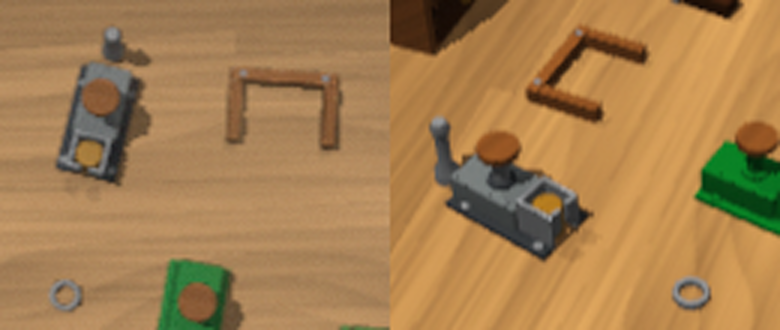

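The crop confirms it: the grey feeder has a brass blank in its magazine at top (320,181) and a wooden cap at (323,162), with the punch behind. The stop's mouth faces the robot, and the ring is at (312,228).

```bash
python3 - <<'E'
from h import *
def blobs(name,fn,box,lo,hi):
    im=cv2.imread('pics/'+fn);x0,y0,x1,y1=box
    hsv=cv2.cvtColor(im[y0:y1,x0:x1],cv2.COLOR_BGR2HSV)
    m=cv2.inRange(hsv,lo,hi)
    n,l,st,c=cv2.connectedComponentsWithStats(m)
    return [(st[i,4],np.round(c[i]+[x0,y0],1),(st[i,:4]+[x0,y0,0,0]).tolist()) for i in range(1,n) if st[i,4]>15]
im=cv2.cvtColor(cv2.imread('pics/t0.png'),cv2.COLOR_BGR2HSV)
for p in [(323,162),(320,181),(369,165),(385,156),(350,150)]:print(p,im[p[1],p[0]])
for nm,fn,b1,b2,b3 in (('top','t0.png',(310,150,338,192),(305,220,322,240),(360,146,410,186)),('side','s0.png',(245,180,300,225),(320,230,342,247),(270,145,320,183))):
    print(nm,'cap',blobs(nm,fn,b1,(3,110,60),(13,255,220)))
    print('brass',blobs(nm,fn,b1,(14,130,90),(30,255,255)))
    print('ring',blobs(nm,fn,b2,(0,0,60),(180,70,255)))
    print('stop',blobs(nm,fn,b3,(3,135,50),(13,255,170)))
E
```

```text
(323, 162) [ 14 163 138]
(320, 181) [ 18 159 168]
(369, 165) [ 13 145 144]
(385, 156) [ 13 150 148]
(350, 150) [ 15 122 169]
top cap [(np.int32(103), array([323.4, 162.1]), [318, 156, 12, 13])]
brass [(np.int32(63), array([319.1, 180.7]), [315, 177, 9, 9])]
ring [(np.int32(56), array([311.3, 227.8]), [306, 223, 11, 11])]
stop [(np.int32(87), array([384.6, 155.7]), [372, 153, 25, 6]), (np.int32(69), array([399.6, 166. ]), [397, 155, 6, 24]), (np.int32(28), array([368.2, 163.5]), [366, 157, 5, 15])]
side cap [(np.int32(116), array([265.5, 189.1]), [259, 184, 14, 11])]
brass [(np.int32(944), array([282.5, 194.1]), [249, 180, 51, 45]), (np.int32(336), array([254.9, 217.1]), [245, 201, 32, 24]), (np.int32(47), array([282.1, 207. ]), [277, 204, 11, 7])]
ring [(np.int32(71), array([329.8, 237.1]), [324, 232, 13, 11])]
stop [(np.int32(330), array([293. , 163.6]), [276, 149, 39, 31])]
```

```bash
python3 - <<'E'
from h import *
P=lambda a:np.round(a,4)
cap,e=two((323.4,162.1),(265.5,189.1));print('cap',P(cap),e)
br,e=two((319.4,180.7),(282.1,207));print('brass',P(br),e, P(onz('top',(319.4,180.7),.03)))
rg,e=two((311.3,227.8),(329.8,237.1));print('ring',P(rg),e)
c2=onz('top',(323.4,162.1),.068)[:2]; s2=onz('side',(265.5,189.1),.068)[:2];print('cap@68',P(c2),P(s2))
b2=br[:2];d=cap[:2]-b2;print('dist',np.linalg.norm(d),'yaw',np.arctan2(d[1],d[0]))
u=d/np.linalg.norm(d);print('outlet',P(b2-u*.062),P(cap[:2]-u*.110),'ringdist',np.linalg.norm(b2-u*.062-rg[:2]))
for nm,fn,(x0,y0,x1,y1) in (('top','t0.png',(358,144,412,188)),('side','s0.png',(270,145,320,183))):
    im=cv2.imread('pics/'+fn);hsv=cv2.cvtColor(im[y0:y1,x0:x1],cv2.COLOR_BGR2HSV)
    m=((hsv[...,0]<=14)&(hsv[...,1]>120)&(hsv[...,2]<185)).astype(np.uint8)
    n,l,st,_=cv2.connectedComponentsWithStats(m);i=1+np.argmax(st[1:,4]);m=(l==i)
    vu=np.argwhere(m);W=np.array([onz(nm,(u_+x0,v+y0),.016)[:2] for v,u_ in vu],np.float32)
    r=cv2.minAreaRect(W);print(nm,m.sum(),r,P(cv2.boxPoints(r)).tolist())
    if nm=='top':print('\n'.join(''.join('#' if k else '.' for k in row) for row in m))
E
```

```text
cap [ 0.6415 -0.0071  0.0668] 0.0008242100146701525
brass [0.5943 0.0052 0.0338] 0.0012314784507188466 [0.5955 0.0054 0.03  ]
ring [0.4616 0.0307 0.0054] 0.001433625081790604
cap@68 [ 0.6416 -0.007 ] [ 0.6404 -0.0061]
dist 0.048807985076082194 yaw -0.25503922537017876
outlet [0.5343 0.0208] [0.5351 0.0206] ringdist 0.07333400181510287
top 331 ((0.641528844833374, -0.18201154470443726), (0.1061367616057396, 0.07307545095682144), 85.99835205078125) [[0.6014000177383423, -0.23240000009536743], [0.6743000149726868, -0.23749999701976776], [0.6816999912261963, -0.1316000074148178], [0.6087999939918518, -0.1264999955892563]]
......................................................
......................................................
......................................................
......................................................
......................................................
......................................................
......................................................
......................................................
..........##..##..................
[... 1537 characters left out ...]
.......................
......................................................
......................................................
......................................................
......................................................
......................................................
......................................................
......................................................
side 417 ((0.6365118026733398, -0.1767052412033081), (0.11678995192050934, 0.08004812896251678), 84.92787170410156) [[0.5914999842643738, -0.2312999963760376], [0.6711999773979187, -0.23839999735355377], [0.6815000176429749, -0.12210000306367874], [0.6018000245094299, -0.11500000208616257]]
```

```bash
cat >> h.py <<'E'
from scipy.spatial.transform import Rotation as Ro
def rel(P,yaw=None):
    """tool-frame shift to world point P and turn about tool z that brings tool x to world yaw, tool straight down"""
    s=arm.observe();R=Ro.from_rotvec(s['eef_rot']);x=R.apply([1,0,0])
    y=np.arctan2(x[1],x[0]) if yaw is None else yaw
    Rt=Ro.from_matrix(np.array([[np.cos(y),np.sin(y),0],[np.sin(y),-np.cos(y),0],[0,0,-1]]))
    print('t',round(s['time_s'],2),'pos',np.round(s['tool_pos'],4),'yaw',round(np.arctan2(x[1],x[0]),3),'F',np.round(s['wrist_force'],1),'w',round(s['width'],3),'q',np.round(s['joint_positions'],2))
    print('shift',np.round(R.inv().apply(np.array(P)-s['tool_pos']),4),'turn',np.round((R.inv()*Rt).as_rotvec(),4))
E
python3 - <<'E'
from h import *
rel([.641,-.0068,.13])
# green feeder far corners and its cap
for p in [(342,254),(346,216),(367,219),(356,229)]:print(p,np.round(onz('top',p,.03),3))
print(np.round(onz('top',(356,229),.068),3))
E
```

```text
t 0.1 pos [ 0.1543 -0.6565  0.2521] yaw 0.231 F [-0.  -0.  -0.4] w 1.0 q [-1.38  0.26  1.61  0.    1.27 -0.04]
shift [ 0.6224 -0.5209  0.1232] turn [-0.002  -0.0001  0.    ]
(342, 254) [ 0.386 -0.055  0.03 ]
(346, 216) [ 0.493 -0.069  0.03 ]
(367, 219) [ 0.484 -0.128  0.03 ]
(356, 229) [ 0.456 -0.096  0.03 ]
[ 0.454 -0.094  0.068]
```

Call:
drive_tool([
  {"gripper":1,"dx":0.03,"dy":-0.025,"dz":0},
  {"gripper":1,"dx":0.062,"dy":-0.052,"dz":0},
  {"gripper":1,"dx":0.093,"dy":-0.078,"dz":0},
  {"gripper":1,"dx":0.124,"dy":-0.104,"dz":0},
  {"gripper":1,"dx":0.156,"dy":-0.13,"dz":0},
  {"gripper":1,"dx":0.187,"dy":-0.156,"dz":0},
  {"gripper":1,"dx":0.218,"dy":-0.182,"dz":0},
  {"gripper":1,"dx":0.249,"dy":-0.208,"dz":0},
  {"gripper":1,"dx":0.28,"dy":-0.234,"dz":0},
  {"gripper":1,"dx":0.311,"dy":-0.26,"dz":0},
  {"gripper":1,"dx":0.342,"dy":-0.286,"dz":0},
  {"gripper":1,"dx":0.373,"dy":-0.312,"dz":0},
  {"gripper":1,"dx":0.404,"dy":-0.338,"dz":0},
  {"gripper":1,"dx":0.435,"dy":-0.364,"dz":0},
  {"gripper":1,"dx":0.466,"dy":-0.39,"dz":0},
  {"gripper":1,"dx":0.497,"dy":-0.416,"dz":0},
  {"gripper":1,"dx":0.528,"dy":-0.442,"dz":0},
  {"gripper":1,"dx":0.56,"dy":-0.468,"dz":0},
  {"gripper":1,"dx":0.59,"dy":-0.494,"dz":0.02},
  {"gripper":1,"dx":0.6224,"dy":-0.5209,"dz":0.04},
])

```text
invalid input at $.motion[0]: expected keys gripper, dx, dy, dz, rx, ry, rz
```

```bash
python3 -c "
from h import *
rel([.641,-.0068,.11])"
```

```text
t 0.1 pos [ 0.1543 -0.6565  0.2521] yaw 0.231 F [-0.  -0.  -0.4] w 1.0 q [-1.38  0.26  1.61  0.    1.27 -0.04]
shift [ 0.6224 -0.5208  0.1432] turn [-0.002  -0.0001  0.    ]
```

Call:
drive_tool([
  {"gripper":1,"dx":0.155,"dy":-0.13,"dz":0,"rx":0,"ry":0,"rz":0},
  {"gripper":1,"dx":0.311,"dy":-0.26,"dz":0,"rx":0,"ry":0,"rz":0},
  {"gripper":1,"dx":0.622,"dy":-0.521,"dz":0.04,"rx":0,"ry":0,"rz":0},
  {"gripper":1,"dx":0.622,"dy":-0.521,"dz":0.04,"rx":0,"ry":0,"rz":0},
  {"gripper":1,"dx":0.622,"dy":-0.521,"dz":0.04,"rx":0,"ry":0,"rz":0},
  {"gripper":1,"dx":0.622,"dy":-0.521,"dz":0.04,"rx":0,"ry":0,"rz":0},
  {"gripper":1,"dx":0.622,"dy":-0.521,"dz":0.04,"rx":0,"ry":0,"rz":0},
  {"gripper":1,"dx":0.622,"dy":-0.521,"dz":0.04,"rx":0,"ry":0,"rz":0},
  {"gripper":1,"dx":0.622,"dy":-0.521,"dz":0.04,"rx":0,"ry":0,"rz":0},
  {"gripper":1,"dx":0.622,"dy":-0.521,"dz":0.04,"rx":0,"ry":0,"rz":0},
  {"gripper":1,"dx":0.622,"dy":-0.521,"dz":0.04,"rx":0,"ry":0,"rz":0},
  {"gripper":1,"dx":0.622,"dy":-0.521,"dz":0.04,"rx":0,"ry":0,"rz":0},
  {"gripper":1,"dx":0.622,"dy":-0.521,"dz":0.04,"rx":0,"ry":0,"rz":0},
  {"gripper":1,"dx":0.622,"dy":-0.521,"dz":0.04,"rx":0,"ry":0,"rz":0},
  {"gripper":1,"dx":0.622,"dy":-0.521,"dz":0.04,"rx":0,"ry":0,"rz":0},
  {"gripper":1,"dx":0.622,"dy":-0.521,"dz":0.04,"rx":0,"ry":0,"rz":0},
  {"gripper":1,"dx":0.622,"dy":-0.521,"dz":0.04,"rx":0,"ry":0,"rz":0},
  {"gripper":1,"dx":0.622,"dy":-0.521,"dz":0.04,"rx":0,"ry":0,"rz":0},
  {"gripper":1,"dx":0.622,"dy":-0.521,"dz":0.04,"rx":0,"ry":0,"rz":0},
  {"gripper":1,"dx":0.622,"dy":-0.521,"dz":0.04,"rx":0,"ry":0,"rz":0},
])

```text
time_s: 2.1
tool_pos: [0.6396, -0.0085, 0.2131]
eef_rot: [-3.119, -0.359, 0.002]
wrist_force: [0.1, -0.4, -0.4]
width: -0.003
```

```bash
python3 -c "
from h import *
rel([.641,-.0068,.098])"
```

```text
t 2.1 pos [ 0.6396 -0.0085  0.2131] yaw 0.229 F [ 0.1 -0.4 -0.4] w -0.003 q [-0.05  0.23  1.73  0.    1.19  1.29]
shift [ 0.0018 -0.0011  0.1151] turn [-0.0017  0.0009 -0.    ]
```

Call:
drive_tool([
  {"gripper":1,"dx":0.002,"dy":-0.001,"dz":0.04,"rx":0,"ry":0,"rz":0},
  {"gripper":1,"dx":0.002,"dy":-0.001,"dz":0.08,"rx":0,"ry":0,"rz":0},
  {"gripper":1,"dx":0.002,"dy":-0.001,"dz":0.103,"rx":0,"ry":0,"rz":0},
  {"gripper":1,"dx":0.002,"dy":-0.001,"dz":0.112,"rx":0,"ry":0,"rz":0},
  {"gripper":1,"dx":0.002,"dy":-0.001,"dz":0.119,"rx":0,"ry":0,"rz":0},
  {"gripper":1,"dx":0.002,"dy":-0.001,"dz":0.119,"rx":0,"ry":0,"rz":0},
  {"gripper":1,"dx":0.002,"dy":-0.001,"dz":0.119,"rx":0,"ry":0,"rz":0},
])

```text
time_s: 2.8
tool_pos: [0.6424, -0.0073, 0.0959]
eef_rot: [-3.12, -0.358, -0.003]
wrist_force: [0.3, 0.4, 0.8]
width: 0.001
```

```bash
python3 -c "
from h import *
rel([.641,-.0068,.088])
a=grab('top','t1.png')[130:240,270:400];b=grab('side','s1.png')[140:250,230:360]
cv2.imwrite('pics/c1.png',cv2.resize(np.hstack([a,b]),(780,330),interpolation=cv2.INTER_CUBIC)[:,:,::-1])"
```

```text
t 2.8 pos [ 0.6424 -0.0073  0.0959] yaw 0.229 F [0.3 0.4 0.8] w 0.001 q [-0.05  0.34  1.82  0.    0.99  1.29]
shift [-0.0012 -0.0008  0.0079] turn [-0.0009 -0.0019  0.    ]
```

View pics/c1.png

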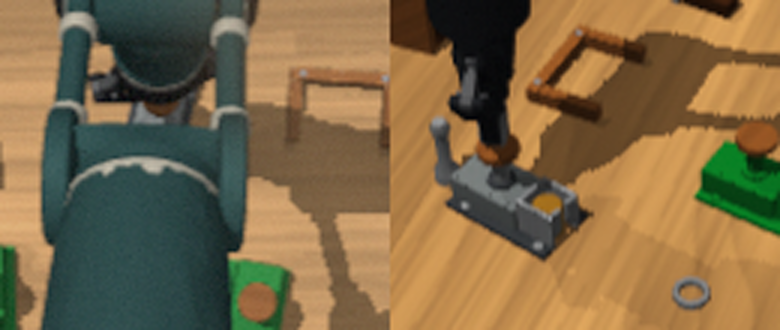

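The shut fingertips sit centred just above the cap, which appears at about (498,147) in the side half of the crop. I'll press slowly.

Call:
drive_tool([
  {"gripper":1,"dx":-0.001,"dy":0,"dz":0.004,"rx":0,"ry":0,"rz":0},
  {"gripper":1,"dx":-0.001,"dy":0,"dz":0.006,"rx":0,"ry":0,"rz":0},
  {"gripper":1,"dx":-0.001,"dy":0,"dz":0.008,"rx":0,"ry":0,"rz":0},
  {"gripper":1,"dx":-0.001,"dy":0,"dz":0.01,"rx":0,"ry":0,"rz":0},
  {"gripper":1,"dx":-0.001,"dy":0,"dz":0.012,"rx":0,"ry":0,"rz":0},
  {"gripper":1,"dx":-0.001,"dy":0,"dz":0.014,"rx":0,"ry":0,"rz":0},
  {"gripper":1,"dx":-0.001,"dy":0,"dz":0.016,"rx":0,"ry":0,"rz":0},
  {"gripper":1,"dx":-0.001,"dy":0,"dz":0.018,"rx":0,"ry":0,"rz":0},
  {"gripper":1,"dx":-0.001,"dy":0,"dz":0.02,"rx":0,"ry":0,"rz":0},
  {"gripper":1,"dx":-0.001,"dy":0,"dz":0.022,"rx":0,"ry":0,"rz":0},
  {"gripper":1,"dx":-0.001,"dy":0,"dz":0.024,"rx":0,"ry":0,"rz":0},
  {"gripper":1,"dx":-0.001,"dy":0,"dz":0.026,"rx":0,"ry":0,"rz":0},
  {"gripper":1,"dx":-0.001,"dy":0,"dz":0.028,"rx":0,"ry":0,"rz":0},
  {"gripper":1,"dx":-0.001,"dy":0,"dz":0.0295,"rx":0,"ry":0,"rz":0},
  {"gripper":1,"dx":-0.001,"dy":0,"dz":0.0305,"rx":0,"ry":0,"rz":0},
  {"gripper":1,"dx":-0.001,"dy":0,"dz":0.0305,"rx":0,"ry":0,"rz":0},
])

```text
time_s: 4.5
tool_pos: [0.6426, -0.0073, 0.0677]
eef_rot: [-3.12, -0.36, -0.006]
wrist_force: [-2.5, -0.3, 10.0]
width: -0.0
```

Call:
drive_tool([
  {"gripper":1,"dx":0,"dy":0,"dz":0.002,"rx":0,"ry":0,"rz":0},
  {"gripper":1,"dx":0,"dy":0,"dz":0.0035,"rx":0,"ry":0,"rz":0},
  {"gripper":1,"dx":0,"dy":0,"dz":0.0045,"rx":0,"ry":0,"rz":0},
  {"gripper":1,"dx":0,"dy":0,"dz":0.0045,"rx":0,"ry":0,"rz":0},
])

```text
time_s: 4.9
tool_pos: [0.6428, -0.0073, 0.067]
eef_rot: [-3.121, -0.36, -0.006]
wrist_force: [-9.6, 0.7, 20.5]
width: 0.001
```

```bash
python3 -c "
from h import *
rel([.641,-.0068,.13])
b=grab('side','s2.png')[140:270,230:390]
cv2.imwrite('pics/c2.png',cv2.resize(b,None,fx=4.5,fy=4.5,interpolation=cv2.INTER_CUBIC)[:,:,::-1])
print(proj('side',[.535,.0206,.01]))"
```

```text
t 4.9 pos [ 0.6428 -0.0073  0.067 ] yaw 0.23 F [-9.6  0.7 20.5] w 0.001 q [-0.05  0.37  1.83  0.    0.93  1.29]
shift [-0.0014 -0.0009 -0.063 ] turn [ 0.0001 -0.0039 -0.    ]
[302.26280131 224.44219684]
```

View pics/c2.png

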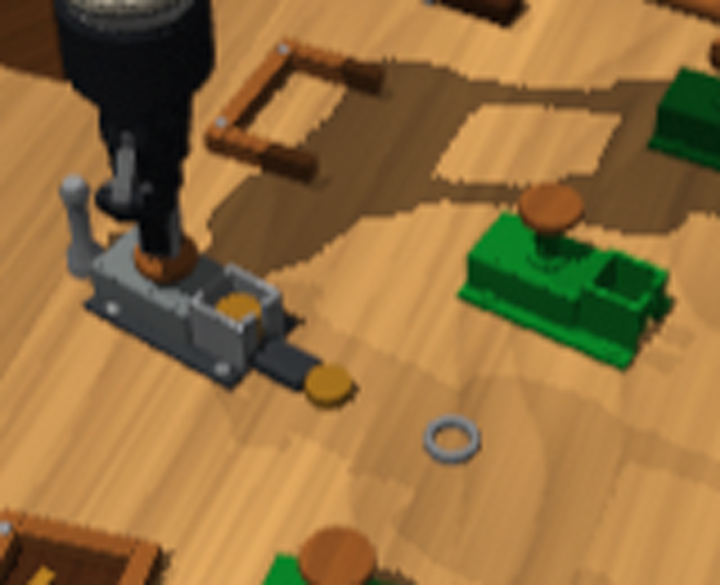

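The blank is at full-image (303,225) in the side view, within about 1 px of the predicted outlet. The pusher is fully out, so I'll release.

Call:
drive_tool([
  {"gripper":1,"dx":0,"dy":0,"dz":-0.006,"rx":0,"ry":0,"rz":0},
  {"gripper":1,"dx":0,"dy":0,"dz":-0.012,"rx":0,"ry":0,"rz":0},
  {"gripper":1,"dx":0,"dy":0,"dz":-0.018,"rx":0,"ry":0,"rz":0},
  {"gripper":1,"dx":0,"dy":0,"dz":-0.024,"rx":0,"ry":0,"rz":0},
  {"gripper":1,"dx":0,"dy":0,"dz":-0.03,"rx":0,"ry":0,"rz":0},
  {"gripper":1,"dx":0,"dy":0,"dz":-0.04,"rx":0,"ry":0,"rz":0},
  {"gripper":1,"dx":0,"dy":0,"dz":-0.07,"rx":0,"ry":0,"rz":0},
  {"gripper":1,"dx":0,"dy":0,"dz":-0.08,"rx":0,"ry":0,"rz":0},
  {"gripper":1,"dx":0,"dy":0,"dz":-0.08,"rx":0,"ry":0,"rz":0},
])

```text
time_s: 5.85
tool_pos: [0.6444, -0.0074, 0.1496]
eef_rot: [3.12, 0.36, 0.014]
wrist_force: [0.0, -0.1, 0.1]
width: -0.003
```

```bash
python3 -c "
from h import *
im=grab('side','s3.png')
h=cv2.cvtColor(im,cv2.COLOR_RGB2HSV)[215:236,292:316];m=cv2.inRange(h,(16,165,90),(30,255,255))
n,l,st,c=cv2.connectedComponentsWithStats(m);i=1+np.argmax(st[1:,4]);uv=c[i]+[292,215];print(st[i],uv,onz('side',uv,.01))
rel([.531,.0624,.13],1.67)"
```

```text
[ 5  6 12 10 89] [302.31460674 225.12359551] [0.53405292 0.02258092 0.01      ]
t 5.9 pos [ 0.6432 -0.0073  0.1479] yaw 0.23 F [-0.7  0.1 -0. ] w 0.006 q [-0.05  0.28  1.78  0.    1.07  1.29]
shift [-0.0935 -0.0935  0.0173] turn [ 0.005  -0.0045 -1.4402]
```

Call:
drive_tool([
  {"gripper":0.765,"dx":-0.03,"dy":-0.03,"dz":0,"rx":0,"ry":0,"rz":-0.14},
  {"gripper":0.765,"dx":-0.06,"dy":-0.06,"dz":0,"rx":0,"ry":0,"rz":-0.28},
  {"gripper":0.765,"dx":-0.0935,"dy":-0.0935,"dz":0,"rx":0,"ry":0,"rz":-0.42},
  {"gripper":0.765,"dx":-0.0935,"dy":-0.0935,"dz":0,"rx":0,"ry":0,"rz":-0.56},
  {"gripper":0.765,"dx":-0.0935,"dy":-0.0935,"dz":0,"rx":0,"ry":0,"rz":-0.7},
  {"gripper":0.765,"dx":-0.0935,"dy":-0.0935,"dz":0,"rx":0,"ry":0,"rz":-0.84},
  {"gripper":0.765,"dx":-0.0935,"dy":-0.0935,"dz":0,"rx":0,"ry":0,"rz":-0.98},
  {"gripper":0.765,"dx":-0.0935,"dy":-0.0935,"dz":0,"rx":0,"ry":0,"rz":-1.12},
  {"gripper":0.765,"dx":-0.0935,"dy":-0.0935,"dz":0,"rx":0,"ry":0,"rz":-1.26},
  {"gripper":0.765,"dx":-0.0935,"dy":-0.0935,"dz":0,"rx":0,"ry":0,"rz":-1.4},
  {"gripper":0.765,"dx":-0.0935,"dy":-0.0935,"dz":0,"rx":0,"ry":0,"rz":-1.44},
  {"gripper":0.765,"dx":-0.0935,"dy":-0.0935,"dz":0,"rx":0,"ry":0,"rz":-1.44},
  {"gripper":0.765,"dx":-0.0935,"dy":-0.0935,"dz":0,"rx":0,"ry":0,"rz":-1.44},
])

```text
time_s: 7.2
tool_pos: [0.5301, 0.0623, 0.1461]
eef_rot: [2.108, 2.325, 0.005]
wrist_force: [0.1, -0.4, 0.1]
width: 0.234
```

```bash
python3 -c "
from h import *
rel([.5315,.0635,.03],1.67)"
```

```text
t 7.2 pos [0.5301 0.0623 0.1461] yaw 1.669 F [ 0.1 -0.4  0.1] w 0.234 q [ 0.07  0.09  2.02  0.    1.03 -0.03]
shift [0.001  0.001  0.1161] turn [ 0.0042 -0.0002 -0.0014]
```

Call:
drive_tool([
  {"gripper":0.765,"dx":0.001,"dy":0.001,"dz":0.04,"rx":0.004,"ry":0,"rz":0},
  {"gripper":0.765,"dx":0.001,"dy":0.001,"dz":0.08,"rx":0.004,"ry":0,"rz":0},
  {"gripper":0.765,"dx":0.001,"dy":0.001,"dz":0.105,"rx":0.004,"ry":0,"rz":0},
  {"gripper":0.765,"dx":0.001,"dy":0.001,"dz":0.115,"rx":0.004,"ry":0,"rz":0},
  {"gripper":0.765,"dx":0.001,"dy":0.001,"dz":0.119,"rx":0.004,"ry":0,"rz":0},
  {"gripper":0.765,"dx":0.001,"dy":0.001,"dz":0.12,"rx":0.004,"ry":0,"rz":0},
  {"gripper":0.765,"dx":0.001,"dy":0.001,"dz":0.12,"rx":0.004,"ry":0,"rz":0},
])

```text
time_s: 7.9
tool_pos: [0.5329, 0.0636, 0.0274]
eef_rot: [2.109, 2.326, 0.003]
wrist_force: [0.3, 0.8, -0.5]
width: 0.24
```

```bash
python3 -c "
from h import *
rel([.5315,.0635,.026],1.67)
b=grab('side','s4.png')[160:280,230:390]
cv2.imwrite('pics/c4.png',cv2.resize(b,None,fx=4.5,fy=4.5,interpolation=cv2.INTER_CUBIC)[:,:,::-1])"
```

```text
t 7.9 pos [0.5329 0.0636 0.0274] yaw 1.668 F [ 0.3  0.8 -0.5] w 0.24 q [ 0.07  0.25  2.08  0.    0.8  -0.03]
shift [ 0.0001 -0.0014  0.0014] turn [ 0.0028 -0.0001 -0.0015]
```

View pics/c4.png

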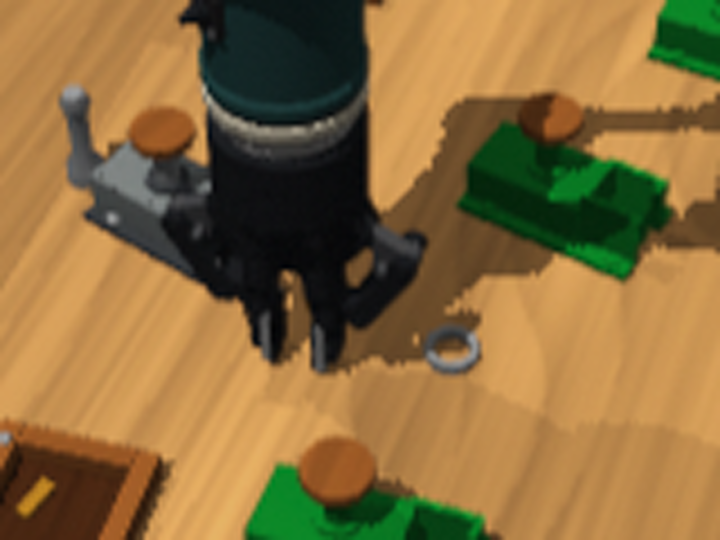

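```bash
python3 -c "
from h import *
for uv in [(309.6,231),(324.4,213.3),(282.2,225.6),(266.7,206.7),(289,240),(301,242)]:
    o,d=ray('side',uv)
    for yo in (0,.011):
        n=np.array([-.097,.995,0]);P0=np.array([.5325,.0636,0])+yo*n
        t=((P0-o)@n)/(d@n);print(uv,yo,np.round(o+t*d,3))"
```

```text
(309.6, 231) 0 [0.5   0.06  0.044]
(309.6, 231) 0.011 [0.495 0.071 0.057]
(324.4, 213.3) 0 [0.466 0.057 0.112]
(324.4, 213.3) 0.011 [0.462 0.068 0.124]
(282.2, 225.6) 0 [0.565 0.067 0.043]
(282.2, 225.6) 0.011 [0.559 0.077 0.056]
(266.7, 206.7) 0 [0.598 0.07  0.096]
(266.7, 206.7) 0.011 [0.592 0.08  0.108]
(289, 240) 0 [ 0.551  0.065 -0.005]
(289, 240) 0.011 [0.546 0.076 0.009]
(301, 242) 0 [ 0.521  0.063 -0.003]
(301, 242) 0.011 [0.517 0.073 0.012]
```

Call:
drive_tool([
  {"gripper":0.765,"dx":-0.004,"dy":-0.001,"dz":0.001,"rx":0,"ry":0,"rz":0},
  {"gripper":0.765,"dx":-0.01,"dy":-0.001,"dz":0.001,"rx":0,"ry":0,"rz":0},
  {"gripper":0.765,"dx":-0.016,"dy":-0.001,"dz":0.001,"rx":0,"ry":0,"rz":0},
  {"gripper":0.765,"dx":-0.02,"dy":-0.001,"dz":0.001,"rx":0,"ry":0,"rz":0},
  {"gripper":0.765,"dx":-0.024,"dy":-0.001,"dz":0.001,"rx":0,"ry":0,"rz":0},
  {"gripper":0.765,"dx":-0.028,"dy":-0.001,"dz":0.001,"rx":0,"ry":0,"rz":0},
  {"gripper":0.765,"dx":-0.033,"dy":-0.001,"dz":0.001,"rx":0,"ry":0,"rz":0},
  {"gripper":0.765,"dx":-0.04,"dy":-0.001,"dz":0.001,"rx":0,"ry":0,"rz":0},
  {"gripper":0.765,"dx":-0.048,"dy":-0.001,"dz":0.001,"rx":0,"ry":0,"rz":0},
  {"gripper":0.765,"dx":-0.056,"dy":-0.001,"dz":0.001,"rx":0,"ry":0,"rz":0},
  {"gripper":0.765,"dx":-0.064,"dy":-0.001,"dz":0.001,"rx":0,"ry":0,"rz":0},
  {"gripper":0.765,"dx":-0.072,"dy":-0.001,"dz":0.001,"rx":0,"ry":0,"rz":0},
  {"gripper":0.765,"dx":-0.08,"dy":-0.001,"dz":0.001,"rx":0,"ry":0,"rz":0},
  {"gripper":0.765,"dx":-0.088,"dy":-0.001,"dz":0.001,"rx":0,"ry":0,"rz":0},
  {"gripper":0.765,"dx":-0.096,"dy":-0.001,"dz":0.001,"rx":0,"ry":0,"rz":0},
  {"gripper":0.765,"dx":-0.104,"dy":-0.001,"dz":0.001,"rx":0,"ry":0,"rz":0},
  {"gripper":0.765,"dx":-0.11,"dy":-0.001,"dz":0.001,"rx":0,"ry":0,"rz":0},
  {"gripper":0.765,"dx":-0.115,"dy":-0.001,"dz":0.001,"rx":0,"ry":0,"rz":0},
  {"gripper":0.765,"dx":-0.118,"dy":-0.001,"dz":0.001,"rx":0,"ry":0,"rz":0},
  {"gripper":0.765,"dx":-0.12,"dy":-0.001,"dz":0.001,"rx":0,"ry":0,"rz":0},
])

```text
time_s: 9.95
tool_pos: [0.5437, -0.0562, 0.0266]
eef_rot: [2.109, 2.326, 0.004]
wrist_force: [0.4, 0.4, 0.3]
width: 0.234
```

```bash
python3 -c "
from h import *
rel([.552,-.164,.026],1.67)
b=grab('side','s5.png')[130:250,230:390];a=grab('top','t5.png')[150:270,290:450]
cv2.imwrite('pics/c5.png',cv2.resize(np.hstack([a,b]),None,fx=2.5,fy=2.5,interpolation=cv2.INTER_CUBIC)[:,:,::-1])"
```

```text
t 9.95 pos [ 0.5437 -0.0562  0.0266] yaw 1.668 F [0.4 0.4 0.3] w 0.234 q [-0.15  0.27  2.06  0.    0.8  -0.25]
shift [-0.1081 -0.0023  0.0006] turn [ 0.0031 -0.0001 -0.0017]
```

View pics/c5.png

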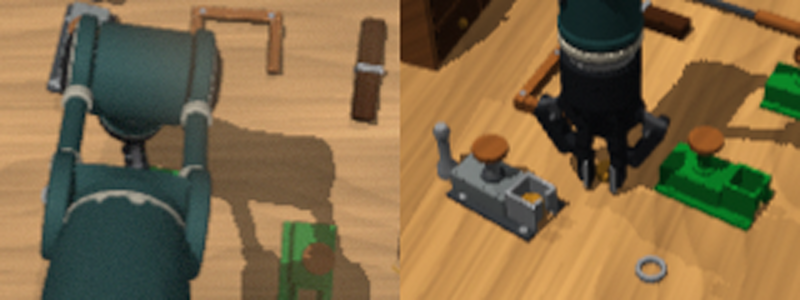

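The brass blank shows between the two fingers at (603,172), so it is nestled in the fork. The plunger is up. I'll continue the push.

Call:
drive_tool([
  {"gripper":0.765,"dx":-0.004,"dy":-0.001,"dz":0.001,"rx":0,"ry":0,"rz":0},
  {"gripper":0.765,"dx":-0.01,"dy":-0.002,"dz":0.001,"rx":0,"ry":0,"rz":0},
  {"gripper":0.765,"dx":-0.018,"dy":-0.002,"dz":0.001,"rx":0,"ry":0,"rz":0},
  {"gripper":0.765,"dx":-0.026,"dy":-0.002,"dz":0.001,"rx":0,"ry":0,"rz":0},
  {"gripper":0.765,"dx":-0.034,"dy":-0.002,"dz":0.001,"rx":0,"ry":0,"rz":0},
  {"gripper":0.765,"dx":-0.042,"dy":-0.002,"dz":0.001,"rx":0,"ry":0,"rz":0},
  {"gripper":0.765,"dx":-0.05,"dy":-0.002,"dz":0.001,"rx":0,"ry":0,"rz":0},
  {"gripper":0.765,"dx":-0.058,"dy":-0.002,"dz":0.001,"rx":0,"ry":0,"rz":0},
  {"gripper":0.765,"dx":-0.066,"dy":-0.002,"dz":0.001,"rx":0,"ry":0,"rz":0},
  {"gripper":0.765,"dx":-0.074,"dy":-0.002,"dz":0.001,"rx":0,"ry":0,"rz":0},
  {"gripper":0.765,"dx":-0.082,"dy":-0.002,"dz":0.001,"rx":0,"ry":0,"rz":0},
  {"gripper":0.765,"dx":-0.09,"dy":-0.002,"dz":0.001,"rx":0,"ry":0,"rz":0},
  {"gripper":0.765,"dx":-0.097,"dy":-0.002,"dz":0.001,"rx":0,"ry":0,"rz":0},
  {"gripper":0.765,"dx":-0.102,"dy":-0.002,"dz":0.001,"rx":0,"ry":0,"rz":0},
  {"gripper":0.765,"dx":-0.106,"dy":-0.002,"dz":0.001,"rx":0,"ry":0,"rz":0},
  {"gripper":0.765,"dx":-0.108,"dy":-0.002,"dz":0.001,"rx":0,"ry":0,"rz":0},
  {"gripper":0.765,"dx":-0.108,"dy":-0.002,"dz":0.001,"rx":0,"ry":0,"rz":0},
])

```text
time_s: 11.75
tool_pos: [0.5523, -0.1639, 0.0256]
eef_rot: [2.109, 2.325, 0.004]
wrist_force: [0.2, -0.1, 0.6]
width: 0.236
```

Call:
drive_tool([
  {"gripper":0.765,"dx":0.008,"dy":0,"dz":0,"rx":0,"ry":0,"rz":0},
  {"gripper":0.765,"dx":0.02,"dy":0,"dz":0,"rx":0,"ry":0,"rz":0},
  {"gripper":0.765,"dx":0.03,"dy":0,"dz":-0.02,"rx":0,"ry":0,"rz":0},
  {"gripper":0.765,"dx":0.03,"dy":0,"dz":-0.06,"rx":0,"ry":0,"rz":0},
  {"gripper":0.765,"dx":0.03,"dy":0,"dz":-0.1,"rx":0,"ry":0,"rz":0},
  {"gripper":0.765,"dx":0.03,"dy":0,"dz":-0.1,"rx":0,"ry":0,"rz":0},
])

```text
time_s: 12.35
tool_pos: [0.5534, -0.134, 0.1322]
eef_rot: [2.101, 2.319, 0.012]
wrist_force: [1.5, 0.6, 0.1]
width: 0.235
```

```bash
python3 -c "
from h import *
im=grab('side','s6.png');print(proj('side',[.554,-.183,.01]))
x0,y0=270,140
h=cv2.cvtColor(im,cv2.COLOR_RGB2HSV)[y0:220,x0:370];m=cv2.inRange(h,(16,165,70),(30,255,255))
n,l,st,c=cv2.connectedComponentsWithStats(m)
for i in range(1,n):
  if st[i,4]>20: uv=c[i]+[x0,y0];print(st[i],uv,onz('side',uv,.009))
rel([.5,-.18,.13],-.07)
cv2.imwrite('pics/c6.png',cv2.resize(im[120:250,230:390],None,fx=4.5,fy=4.5,interpolation=cv2.INTER_CUBIC)[:,:,::-1])"
```

```text
[324.04814236 170.60334345]
[49 27 10  9 71] [323.63380282 171.04225352] [ 0.55481551 -0.18196222  0.009     ]
t 12.4 pos [ 0.5518 -0.1337  0.1295] yaw 1.669 F [ 0.6  1.1 -0.1] w 0.232 q [-0.28  0.17  1.96  0.    1.   -0.38]
shift [-0.041  -0.0561 -0.001 ] turn [ 0.0099 -0.0071  1.7394]
```

View pics/c6.png

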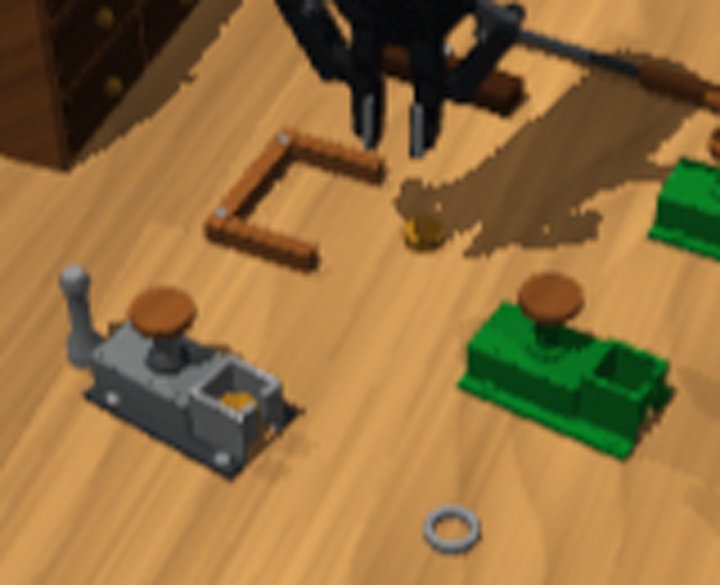

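The blank is at side pixel (323.6,171.0), which gives (0.5545,-0.182) in front of the mouth. Feeder, ring and plunger are all in order. I'll turn the fork to push along +x.

Call:
drive_tool([
  {"gripper":0.765,"dx":-0.02,"dy":-0.0436,"dz":0,"rx":0,"ry":0,"rz":0.14},
  {"gripper":0.765,"dx":-0.0448,"dy":-0.0436,"dz":0,"rx":0,"ry":0,"rz":0.28},
  {"gripper":0.765,"dx":-0.0448,"dy":-0.0436,"dz":0,"rx":0,"ry":0,"rz":0.42},
  {"gripper":0.765,"dx":-0.0448,"dy":-0.0436,"dz":0,"rx":0,"ry":0,"rz":0.56},
  {"gripper":0.765,"dx":-0.0448,"dy":-0.0436,"dz":0,"rx":0,"ry":0,"rz":0.7},
  {"gripper":0.765,"dx":-0.0448,"dy":-0.0436,"dz":0,"rx":0,"ry":0,"rz":0.84},
  {"gripper":0.765,"dx":-0.0448,"dy":-0.0436,"dz":0,"rx":0,"ry":0,"rz":0.98},
  {"gripper":0.765,"dx":-0.0448,"dy":-0.0436,"dz":0,"rx":0,"ry":0,"rz":1.12},
  {"gripper":0.765,"dx":-0.0448,"dy":-0.0436,"dz":0,"rx":0,"ry":0,"rz":1.26},
  {"gripper":0.765,"dx":-0.0448,"dy":-0.0436,"dz":0,"rx":0,"ry":0,"rz":1.4},
  {"gripper":0.765,"dx":-0.0448,"dy":-0.0436,"dz":0,"rx":0,"ry":0,"rz":1.54},
  {"gripper":0.765,"dx":-0.0448,"dy":-0.0436,"dz":0,"rx":0,"ry":0,"rz":1.669},
  {"gripper":0.765,"dx":-0.0448,"dy":-0.0436,"dz":0,"rx":0,"ry":0,"rz":1.669},
  {"gripper":0.765,"dx":-0.0448,"dy":-0.0436,"dz":0,"rx":0,"ry":0,"rz":1.669},
])

```text
time_s: 13.8
tool_pos: [0.512, -0.1817, 0.128]
eef_rot: [3.141, 0.006, 0.014]
wrist_force: [0.3, 0.2, 0.9]
width: 0.236
```

```bash
python3 -c "
from h import *
rel([.5115,-.1825,.026],0)"
```

```text
t 13.8 pos [ 0.512  -0.1817  0.128 ] yaw 0.004 F [0.3 0.2 0.9] w 0.236 q [-0.39  0.12  2.01  0.    0.99  1.18]
shift [-0.0014  0.0008  0.102 ] turn [ 0.0007 -0.0086  0.0039]
```

Call:
drive_tool([
  {"gripper":0.765,"dx":-0.001,"dy":0.001,"dz":0.04,"rx":0,"ry":-0.008,"rz":0.004},
  {"gripper":0.765,"dx":-0.001,"dy":0.001,"dz":0.08,"rx":0,"ry":-0.008,"rz":0.004},
  {"gripper":0.765,"dx":-0.001,"dy":0.001,"dz":0.095,"rx":0,"ry":-0.008,"rz":0.004},
  {"gripper":0.765,"dx":-0.001,"dy":0.001,"dz":0.102,"rx":0,"ry":-0.008,"rz":0.004},
  {"gripper":0.765,"dx":-0.001,"dy":0.001,"dz":0.102,"rx":0,"ry":-0.008,"rz":0.004},
  {"gripper":0.765,"dx":-0.001,"dy":0.001,"dz":0.102,"rx":0,"ry":-0.008,"rz":0.004},
])

```text
time_s: 14.4
tool_pos: [0.5132, -0.1833, 0.0275]
eef_rot: [3.14, 0.001, 0.005]
wrist_force: [-0.7, 0.1, 0.1]
width: 0.237
```

```bash
python3 -c "
from h import *
rel([.6205,-.1825,.026],0)"
```

```text
t 14.4 pos [ 0.5132 -0.1833  0.0275] yaw 0.0 F [-0.7  0.1  0.1] w 0.237 q [-0.39  0.27  2.07 -0.    0.8   1.18]
shift [ 0.1073 -0.0008  0.0018] turn [ 0.0018 -0.003   0.0003]
```

Call:
drive_tool([
  {"gripper":0.765,"dx":0.005,"dy":-0.001,"dz":0.001,"rx":0,"ry":0,"rz":0},
  {"gripper":0.765,"dx":0.012,"dy":-0.001,"dz":0.001,"rx":0,"ry":0,"rz":0},
  {"gripper":0.765,"dx":0.016,"dy":-0.001,"dz":0.001,"rx":0,"ry":0,"rz":0},
  {"gripper":0.765,"dx":0.02,"dy":-0.001,"dz":0.001,"rx":0,"ry":0,"rz":0},
  {"gripper":0.765,"dx":0.024,"dy":-0.001,"dz":0.001,"rx":0,"ry":0,"rz":0},
  {"gripper":0.765,"dx":0.028,"dy":-0.001,"dz":0.001,"rx":0,"ry":0,"rz":0},
  {"gripper":0.765,"dx":0.034,"dy":-0.001,"dz":0.001,"rx":0,"ry":0,"rz":0},
  {"gripper":0.765,"dx":0.041,"dy":-0.001,"dz":0.001,"rx":0,"ry":0,"rz":0},
  {"gripper":0.765,"dx":0.048,"dy":-0.001,"dz":0.001,"rx":0,"ry":0,"rz":0},
  {"gripper":0.765,"dx":0.056,"dy":-0.001,"dz":0.001,"rx":0,"ry":0,"rz":0},
  {"gripper":0.765,"dx":0.064,"dy":-0.001,"dz":0.001,"rx":0,"ry":0,"rz":0},
  {"gripper":0.765,"dx":0.072,"dy":-0.001,"dz":0.001,"rx":0,"ry":0,"rz":0},
  {"gripper":0.765,"dx":0.08,"dy":-0.001,"dz":0.001,"rx":0,"ry":0,"rz":0},
  {"gripper":0.765,"dx":0.088,"dy":-0.001,"dz":0.001,"rx":0,"ry":0,"rz":0},
  {"gripper":0.765,"dx":0.096,"dy":-0.001,"dz":0.001,"rx":0,"ry":0,"rz":0},
  {"gripper":0.765,"dx":0.101,"dy":-0.001,"dz":0.001,"rx":0,"ry":0,"rz":0},
  {"gripper":0.765,"dx":0.105,"dy":-0.001,"dz":0.001,"rx":0,"ry":0,"rz":0},
  {"gripper":0.765,"dx":0.108,"dy":-0.001,"dz":0.001,"rx":0,"ry":0,"rz":0},
  {"gripper":0.765,"dx":0.108,"dy":-0.001,"dz":0.001,"rx":0,"ry":0,"rz":0},
])

```text
time_s: 16.3
tool_pos: [0.6216, -0.1822, 0.0268]
eef_rot: [3.14, 0.001, 0.005]
wrist_force: [0.1, 0.4, -0.1]
width: 0.236
```

Call:
drive_tool([
  {"gripper":0.765,"dx":-0.008,"dy":0,"dz":0,"rx":0,"ry":0,"rz":0},
  {"gripper":0.765,"dx":-0.02,"dy":0,"dz":0,"rx":0,"ry":0,"rz":0},
  {"gripper":0.765,"dx":-0.03,"dy":0,"dz":-0.02,"rx":0,"ry":0,"rz":0},
  {"gripper":0.765,"dx":-0.035,"dy":0,"dz":-0.06,"rx":0,"ry":0,"rz":0},
  {"gripper":0.765,"dx":-0.06,"dy":0,"dz":-0.1,"rx":0,"ry":0,"rz":0},
  {"gripper":0.765,"dx":-0.09,"dy":0,"dz":-0.13,"rx":0,"ry":0,"rz":0},
  {"gripper":0.765,"dx":-0.09,"dy":0,"dz":-0.15,"rx":0,"ry":0,"rz":0},
  {"gripper":0.765,"dx":-0.09,"dy":0,"dz":-0.15,"rx":0,"ry":0,"rz":0},
])

```text
time_s: 17.1
tool_pos: [0.5316, -0.1829, 0.1803]
eef_rot: [3.137, -0.001, 0.015]
wrist_force: [-0.3, -0.1, -0.2]
width: 0.232
```

```bash
python3 -c "
from h import *
im=grab('side','s7.png');tp=grab('top','t7.png')
c_,s_=np.cos(-.07),np.sin(-.07)
for nm,I,(x0,y0,x1,y1) in (('side',im,(270,140,330,185)),('top',tp,(365,158,405,190))):
  h=cv2.cvtColor(I,cv2.COLOR_RGB2HSV)[y0:y1,x0:x1];m=cv2.inRange(h,(16,165,60),(30,255,255))
  n,l,st,c=cv2.connectedComponentsWithStats(m)
  for i in range(1,n):
    if st[i,4]>20:
      uv=c[i]+[x0,y0];p=onz(nm,uv,.009);d=p[:2]-[.6355,-.1816];print(nm,st[i],uv,p,'stop frame',d@[c_,s_],d@[-s_,c_])
rel([.5,-.18,.13],0)
cv2.imwrite('pics/c7.png',cv2.resize(np.hstack([im[120:250,230:360],tp[130:260,290:420]]),None,fx=3,fy=3,interpolation=cv2.INTER_CUBIC)[:,:,::-1])"
```

```text
side [20 20 10  9 70] [294.5        164.11428571] [ 0.64097724 -0.1805574   0.009     ] stop frame 0.005390905535827236 0.0014231423486926705
t 17.2 pos [ 0.5305 -0.1821  0.1765] yaw 0.0 F [-0.8 -0.4 -0.6] w 0.238 q [-0.37  0.11  1.93 -0.    1.09  1.2 ]
shift [-0.0307 -0.0022  0.0463] turn [ 0.002 -0.004  0.   ]
```

View pics/c7.png

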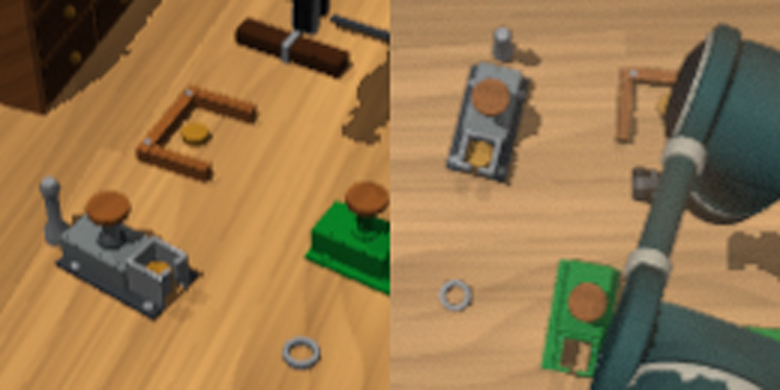

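The blank lies in the middle of the stop at side pixel (294.5,164.1). The plunger is up, two blanks remain in the magazine, and the arm is clear of everything, so I'll hand in.

```bash
python3 -c "
from h import *
print(arm.sign_off())"
```

```text
the job is handed in; nothing more can be done
None
```

I pressed the grey feeder's plunger once and let it come back up. One blank came out, and I pushed it into the three-sided stop in two moves with the fingertips partly open as a fork, then handed the job in at about 17 s; no verdict is reported.

**Press:** the wrist force rose to about 20 N against the roughly 10 N spring, so the plunger reached its hard stop. The blank came out within about 1 px of the predicted outlet point.

**Last checks:**
- **Blank:** it lies at about x = +5 mm, y = +1 mm in the stop's frame, well inside the limits. This comes from the side camera alone, because the arm hid the blank from the top camera.
- **Feeder:** the plunger looks fully up, and brass is still visible in the magazine.
- **Bystanders:** the ring and the punch look unmoved, and I kept clear of the others. I did not measure any of them again at the end.
- **Arm:** it was clear of everything, with wrist force below 1 N.

No check failed. The one disagreement was in the stop's outline: the side view gave it about 10 mm larger than the top view. I used the top view, which matched the given size to within 2 mm.

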